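# Feel which router antennas are loose and pull them

### The job

Two of the router's four antennas have come loose because their clips are worn, though all four stand straight. Find them by wiggling each antenna gently side to side; a loose one slides over to the router's right, and held over there it lifts straight out: stand it stem down in the orange caddy without dropping it. Leave the firm antennas fully seated, never strain the router (keep pushes and pulls to a few newtons), and don't disturb the other things.

Things in the scene. Friction and masses are not known exactly. Their poses are not given: they have to be found in the camera images.
- router: (all sizes in mm) white router, 140 (x) by 250 (y) by 42 high, fixed to the counter. Origin: centre of its underside; -x is its front with the row of small lights, +y its left, z up. Four black collars, 32 across, stand in a row along its rear, 64 apart, at x = +40, y = -96, -32, +32, +96. Each holds one antenna, turned as the router is.
- collar_1 (a point): centre of the top of the collar at the router's right end (y = -96), 46 above the counter. In every socket a hidden spring clip right (-y) of the stem keeps it over to the left, so that the stem's lug stays caught under the collar's left rim: the antenna can then rise no more than 1.5, and pulling harder only strains the router.
- collar_2 (a point): the same, next collar (y = -32). Sound clip: the antenna's stem moves less than 1.5 any way and stops hard. Worn clip (two of the four, any two): the stem slides freely about 5 to the router's right (-y) up to a hard stop, less than 1 to the left. Nothing springs back.
- collar_3 (a point): the same, next collar (y = +32). With a worn clip, an antenna pushed more than about 3.5 to the right has its lug clear of the rim; kept there, 2 to 3 N against the stop, it lifts straight up out of the collar (28 of stem).
- collar_4 (a point): the same, collar at the router's left end (y = +96). Closing fingers may press an antenna down or askew: ease that off first, or friction in the collar feels like a stop. 5 N sideways at the blade is plenty to feel the stop; a blind push of 5 or more against it strains the router, whose contact forces (2 N at rest) must stay under 25 N in all.
- antenna_1: one of four identical grey paddle antennas, 138 high, 45 g, standing in the collars (which one stands where changes). Origin: centre of the foot of its stem, 18 above the counter when seated; z up along it, x and y as the router's. A flat upright blade 11 (x) by 18 (y) reaches from 48 to 138 above the origin: grip it there.
- antenna_2: as antenna_1. Lower part, heights above the origin: square black stem 12 x 12 from 0 to 28, inside the socket, with a lug reaching 4 beyond it on the +y side from 12 to 18.5; round shoulder, 27 across, from 28 to 36, resting on the collar; knuckle 13 (x) by 19 (y) from 34 to 52.
- antenna_3: as antenna_1, same look and sizes
- antenna_4: as antenna_1, same look and sizes
- caddy: orange open caddy, 104 x 104, 75 high, fixed, walls 4, divided crosswise into four square cells of 46 whose centres lie at x, y = +-25 from the origin; inner floor 4 above the counter. Origin: centre of the underside, z up. Antennas stand in it stem down, leaning as they like
- screwdriver: small screwdriver with red handle, 160 long, lying left of the router; bystander
- remote: black TV remote, 160 x 45 x 18, lying flat; bystander
- spare_collar: spare black ring, 32 across, 12 high; bystander
- charger: black plug-in charger, 42 x 50 x 30, two pins; bystander
- tape_roll: blue roll of tape lying flat, 64 across, 19 high; bystander
There are look-alikes about, which are no part of the job. Leave any purple look-alike of the antenna_1 alone.

How it is judged:
By the outcome, as a careful person would: the job done as asked, in the order asked, and still so for the second after the job is handed in, with the robot touching nothing.
It also fails if it takes over 72 s, if anything falls off the work surface, if the arm or the gripper's body presses on something with over 40 N, if the wrist force passes 120 N, or if a joint passes its speed limit or range.

### The arm

A 7-joint arm with a two-finger parallel gripper is mounted at the origin on the work surface. World frame = base frame: x ahead of the robot, y to its left, z up, the work surface at z = 0. Lengths are in m, angles in rad, forces in N, time in s.
With the tool pointing down it reaches from about 0.35 to 0.9 m from the base axis. Payload 8.1 kg.
Tool frame: the origin (TCP) lies at the centre of the arm's flange, where the gripper is bolted on; the fingertips stand 178 mm ahead of it and the grasp point (between the pads) lies 159 mm ahead of it; z points along the fingers, y is the line along which they close (so a half turn about z gives the same grasp; the last joint's range is limited). The gripper opens to 92 mm and grips with 3 to 60 N. Pads are 19 mm wide; open, the fingers measure 130 mm over their backs; the gripper's body (75 mm by 190 mm) begins 47 mm behind the grasp point.
Start: joints at [1.074, 0.434, 0.025, 1.573, -0.012, 1.134, -0.075], TCP at [0.24, -0.577, 0.405] pointing down, gripper open.
Joint ranges: [-2.62, 2.62], [-0.44, 2.09], [-1.27, 1.32], [0.08, 2.57], [-1.32, 4.46], [0.12, 2], [-2.74, 2.74]. Speed limits (rad/s): [2.22, 2.22, 3.01, 3.01, 3.14, 3.14, 3.14].

### API

Orientations are given as a rotation vector (axis times angle).
In Python, from cell import arm gives the robot as it stands. The module is installed in compiled form; this text tells all that it offers.
- The arm moves only by the shell command python3 -m inch 'ROWS' [FORCE]. ROWS is text: rows parted by semicolons, each of 5 numbers parted by spaces: the shift along the tool's x, y, z in m, then the turn about the tool's z in rad, then the finger opening in m, from 0 to 0.0918. In form: x y z roll fingers; .... A call has 1 to 5 rows; each row is the pose to reach, as a shift and turn from the pose commanded when the call began, along the tool's axes at that moment; what a row does not reach only later rows make up. A row lasts 1/10 s, in which the tool goes at most 50 mm and 8.59 degrees, less where a joint would pass 70% of its speed; a pose out of reach is approached as far as the arm can. A call with a gripper value outside its range is refused whole. The fingers move at their own pace and stop on an object; FORCE is the grip in N (left out, the last holds). Time passes only in rows, so rows that repeat a pose let the fingers close. It gives the time, the measured TCP pose, the force, the opening and the grip force at its end, in the units of the state.
- arm.observe(): the state, without advancing time (a new reading comes with each control period).
- arm.get_image(name): name is "scene" or "top" or "wrist"; returns the picture (480x640x3 uint8, red, green, blue); there is no depth.
- arm.get_calibration(name): a dict with "intrinsics" (3x3 intrinsics, pixels), "pose" (4x4, takes a point from camera to world coordinates). Camera axes: x right, y up, looking along -z (the intrinsics and any distortion apply to the point x, -y, -z); pixel columns grow to the right and rows downward; lengths in m; the calibration is good to about 2 mm. The wrist camera is an equidistant fisheye: a pixel r from the principal point sees the ray r / f radians off the axis. A picture is of the moment at which its call begins: read the wrist's pose just before it. get_calibration takes no time and is no camera call; for the wrist camera it gives the pose at the moment of the call.
- arm.sign_off(): hands the job in; it is judged then, once.
Trained networks look in the newest picture that a camera, given by its name, has taken for a name from the list of things; names that differ only in an ending like _2 or _b are one class to them, and where a whole thing is asked for, a point or a joint stands for the part that bears it (a point fixed in the world has none). Each returns a list of dicts, best first, with "conf" (0 to 1); they miss things now and then, are a little off and sometimes report something else, mostly with a low value. They report only what shows in the picture. A call takes as long as a camera call. They do not tell look-alikes from the thing itself.
- arm.look_for(camera, query): "point" ([row, column] in pixels, amid what is visible of it).
- arm.silhouettes(camera, query): "region" (480x640 bool, what is visible of it) and "point" ([row, column] in pixels, amid what is visible of it).
- arm.place_of(camera, query): "point" ([row, column] in pixels: a listed point, or the origin of a listed thing).
The state is a dict: "clock": time; "joints": joint angles; "dq": joint speeds; "joint_efforts": joint torques, N m; "position": TCP position; "ee_rot": TCP orientation; "force": force on the tool from outside, world axes, zero at the start; "ft_torque": the same for the moment, N m; "width": opening from 0.0 (shut) to 1.0 (fully open); "gripper_force": force on a finger pad.
Only numpy, scipy, OpenCV 4.12 (cv2) and the standard library are available. Lean on these libraries where they do the work, as an engineer would, in place of code of your own. Each camera call takes 0.05 s, during which the arm holds its last target. There are 200 camera calls.

## Working session

There is one attempt and no reset: what is moved stays moved. The work goes in short steps, Python scripts to look and compute and a shell command to move; the robot and the scene stay as the last step left them, time stands still between calls to the robot, and variables do not carry over. Pictures are saved under pics/ and viewed, at most 10 in all, crops included, and the job is handed in when it is done.

```bash
mkdir -p pics; python3 - <<'E'
from cell import arm
import cv2,numpy as np
s=arm.observe(); print({k:np.round(v,3).tolist() for k,v in s.items()})
a=arm.get_image("scene"); b=arm.get_image("top")
cv2.imwrite("pics/s.png",a[:,:,::-1]);cv2.imwrite("pics/t.png",b[:,:,::-1])
for c in("scene","top"):
    k=arm.get_calibration(c);print(c,np.round(k["intrinsics"],1).tolist(),np.round(k["pose"],3).tolist(),[x for x in k if x not in("intrinsics","pose")])
    for q in("collar_1","antenna_1","router","caddy"):
        print(q,[(np.round(d["point"],1).tolist(),round(d["conf"],2)) for d in arm.place_of(c,q)])
E
```

```text
{'clock': 0.0, 'joints': [1.074, 0.435, 0.025, 1.574, -0.012, 1.134, -0.075], 'dq': [0.002, -0.0, -0.002, -0.001, 0.0, 0.0, -0.001], 'joint_efforts': [-0.001, -66.786, 0.984, -31.447, -0.06, 0.043, 0.0], 'position': [0.24, -0.577, 0.404], 'ee_rot': [-3.079, -0.614, 0.001], 'force': [0.438, -0.091, -0.301], 'ft_torque': [0.035, 0.026, 0.016], 'gripper_force': 0.0, 'width': 1.002}
scene [[574.2, 0.0, 313.7], [0.0, 574.2, 248.2], [0.0, 0.0, 1.0]] [[-0.388, -0.591, 0.707, 1.49], [0.921, -0.267, 0.283, 0.367], [0.022, 0.761, 0.648, 0.899], [0.0, 0.0, 0.0, 1.0]] []
collar_1 [([263.7, 380.6], 0.98), ([258.7, 352.5], 0.74), ([257.8, 323.0], 0.66), ([251.1, 299.7], 0.55)]
antenna_1 [([264.2, 326.8], 0.94), ([337.9, 361.2], 0.82), ([298.6, 297.4], 0.74), ([274.2, 380.2], 0.73), ([269.5, 352.5], 0.69), ([310.6, 345.6], 0.64), ([262.9, 298.6], 0.6)]
router []
caddy [([215.3, 217.4], 0.87), ([268.3, 352.7], 0.46), ([259.5, 296.2], 0.39)]
top [[495.1, 0.0, 317.4], [0.0, 495.1, 236.0], [0.0, 0.0, 1.0]] [[-0.019, 0.989, -0.147, 0.412], [-1.0, -0.018, 0.005, -0.004], [0.002, 0.147, 0.989, 1.131], [0.0, 0.0, 0.0, 1.0]] []
collar_1 [([242.5, 275.1], 0.94), ([223.8, 328.5], 0.7), ([236.9, 299.5], 0.61), ([249.1, 244.6], 0.6)]
antenna_1 [([241.8, 274.1], 0.74), ([247.0, 244.4], 0.74), ([208.1, 429.0], 0.6), ([235.0, 302.7], 0.57), ([231.2, 323.9], 0.56), ([194.6, 263.5], 0.54), ([192.6, 308.9], 0.51)]
router [([258.4, 292.0], 0.78), ([255.3, 508.0], 0.52)]
caddy [([272.9, 448.4], 0.95), ([234.8, 300.9], 0.31)]
```

View pics/s.png

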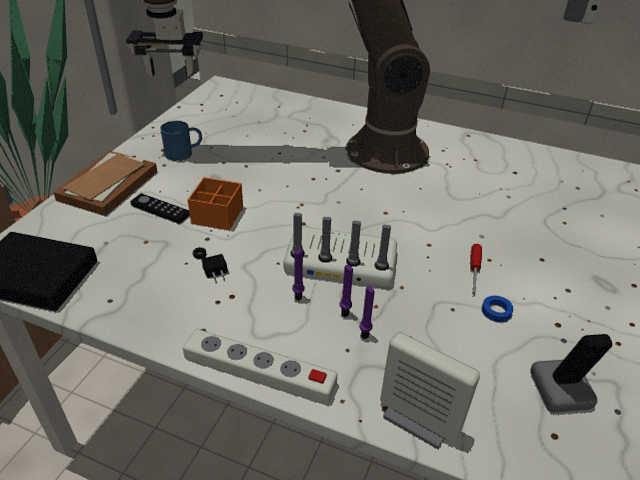

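View pics/t.png

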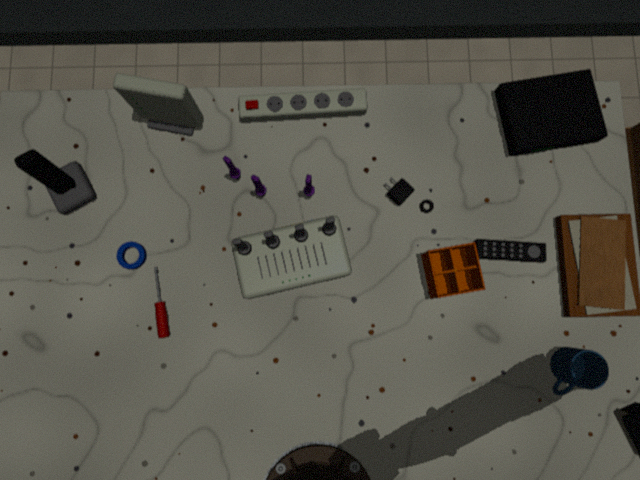

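The scene picture shows four grey antennas in the router's collars, bases around (row 255, col 298–380), and three purple look-alikes standing behind it at (298,297), (310,345) and (337,361). The caddy is at (215,217). In the top view the collars run from (249,244), the router's left end, to (224,328), its right end. The caddy is at (272,450).

```bash
cat > h.py <<'E'
import numpy as np
from cell import arm
from scipy.spatial.transform import Rotation as R
from scipy.optimize import least_squares
def proj(c,P,cal=None):
    k=cal or arm.get_calibration(c);T=np.array(k["pose"]);K=np.array(k["intrinsics"])
    p=(np.atleast_2d(P)-T[:3,3])@T[:3,:3]; p=p*[1,-1,-1]
    if c=="wrist":
        r=np.hypot(p[:,0],p[:,1]);th=np.arctan2(r,p[:,2]);q=p[:,:2]/r[:,None]*th[:,None]
    else: q=p[:,:2]/p[:,2:]
    return np.c_[q[:,1]*K[1,1]+K[1,2],q[:,0]*K[0,0]+K[0,2]]   # row,col
def ground(c,pt,z):
    k=arm.get_calibration(c);T=np.array(k["pose"]);K=np.array(k["intrinsics"])
    d=np.array([(pt[1]-K[0,2])/K[0,0],-(pt[0]-K[1,2])/K[1,1],-1]); d=T[:3,:3]@d
    return T[:3,3]+d*(z-T[2,3])/d[2]
def rt(pose,P):
    c,s=np.cos(pose[2]),np.sin(pose[2]);P=np.atleast_2d(P)
    return np.c_[pose[0]+c*P[:,0]-s*P[:,1],pose[1]+s*P[:,0]+c*P[:,1],P[:,2]]
COL=np.array([[.04,y,.046] for y in(-.096,-.032,.032,.096)])
E
python3 - <<'E'
from h import *
import cv2
C={"scene":[[251.1,299.7],[257.8,323],[258.7,352.5],[263.7,380.6]],"top":[[223.8,328.5],[236.9,299.5],[242.5,275.1],[249.1,244.6]]}
for c in C: print(c,[ground(c,p,.046)[:2].round(3).tolist() for p in C[c]])
f=lambda x:np.concatenate([(proj(c,rt(x,COL))-C[c]).ravel() for c in C])
r=least_squares(f,[.42,.05,.1],loss="soft_l1");print("router",r.x,np.round(r.fun,1))
# silhouettes of the tops and of the caddy
arm.get_image("scene");arm.get_image("top")
for c in C:
    k=arm.silhouettes(c,"caddy")[0];m=k["region"].astype(np.uint8)
    print(c,"caddy",cv2.minAreaRect(np.argwhere(m).astype(np.float32)),k["conf"], ground(c,arm.place_of(c,"caddy")[0]["point"],0).round(3))
    for d in arm.silhouettes(c,"antenna_1"):
        i=np.argwhere(d["region"]);print(c,round(d["conf"],2),np.round(d["point"]),i.min(0),i.max(0),len(i))
    tops=rt(r.x,COL+[0,0,.11]);print("pred tip px",proj(c,tops).round(0).tolist(), "caddy corners")
# orange mask caddy fit
def mask(c):
    h=cv2.cvtColor(arm.get_image(c),cv2.COLOR_RGB2HSV);m=((h[...,0]<14)&(h[...,1]>150)&(h[...,2]>50)).astype(np.uint8)
    n,l,s,ce=cv2.connectedComponentsWithStats(m);x=ce.copy()
    t={"scene":(217,205),"top":(452,270)}[c]
    j=min([j for j in range(1,n) if s[j,4]>500],key=lambda j:np.hypot(*(ce[j]-t)));return (l==j).astype(np.uint8)
M={c:mask(c) for c in C}
B=np.array([[x,y,z] for x in(-.052,.052) for y in(-.052,.052) for z in(0,.075)])
def g(x):
    o=[]
    for c in C:
        im=np.zeros((480,640),np.uint8);p=proj(c,rt(x,B))[:,::-1]
        h=cv2.convexHull((p*16).round().astype(np.int32));cv2.fillConvexPoly(im,h,1,shift=4)
        q=cv2.convexHull(np.argwhere(M[c])[:,::-1].astype(np.int32));im2=np.zeros_like(im);cv2.fillConvexPoly(im2,q,1);o.append((im!=im2).sum()/im2.sum())
    return sum(o)
from scipy.optimize import differential_evolution
x0=ground("top",[272.9,448.4],0);
q=differential_evolution(g,[(x0[0]-.04,x0[0]+.04),(x0[1]-.04,x0[1]+.04),(-.7,.7)],seed=0,maxiter=40);print("caddy",q.x,q.fun,{c:int(M[c].sum()) for c in C})
E
```

```text
scene [[0.581, -0.03], [0.581, 0.027], [0.556, 0.089], [0.547, 0.152]]
top [[0.6, -0.034], [0.572, 0.031], [0.56, 0.085], [0.547, 0.152]]
router [0.52913151 0.04954049 0.2335772 ] [ 1.8 -3.5 -1.4  1.1  1.3 -0.2 -0.2  0.2  4.4  0.2 -1.6  1.3 -0.1 -2.4
  0.5 -0.1]
scene caddy ((203.09217834472656, 215.29776000976562), (53.5706672668457, 48.65425109863281), 79.50852966308594) 0.81 [ 0.495 -0.296  0.   ]
scene 0.93 [276. 299.] [250 292] [300 303] 423
scene 0.88 [316. 367.] [286 359] [338 373] 465
scene 0.87 [250. 384.] [225 376] [268 389] 389
scene 0.73 [232. 296.] [215 292] [251 300] 270
scene 0.62 [244. 354.] [221 347] [264 360] 378
scene 0.6 [291. 347.] [266 339] [316 351] 444
scene 0.57 [240. 326.] [217 319] [259 330] 371
pred tip px [[214.0, 296.0], [218.0, 326.0], [221.0, 356.0], [225.0, 386.0]] caddy corners
top caddy ((270.5113525390625, 452.4396667480469), (48.59074401855469, 56.208003997802734), 10.619654655456543) 0.73 [ 0.49  -0.299  0.   ]
top 0.76 [187. 262.] [175 251] [195 266] 186
top 0.72 [187. 311.] [176 304] [196 314] 137
top 0.58 [226. 325.] [217 323] [233 334] 157
top 0.55 [239. 270.] [233 265] [247 277] 131
top 0.52 [244. 240.] [239 232] [253 249] 177
top 0.48 [232. 300.] [224 295] [240 306] 168
pred tip px [[219.0, 330.0], [227.0, 299.0], [235.0, 268.0], [243.0, 237.0]] caddy corners
caddy [ 0.49066255 -0.3047015   0.16936373] 0.23103249654578406 {'scene': 2184, 'top': 818}
```

```bash
cat >> h.py <<'E'
def go(target,yaw_y=None):
    """shift (tool axes), roll, to bring GRASP point to target; yaw_y: world angle of tool y"""
    s=arm.observe();Rm=R.from_rotvec(s["ee_rot"]).as_matrix();p=np.array(s["position"])
    d=Rm.T@(np.array(target)+[0,0,.159]-p); roll=0
    if yaw_y is not None:
        cur=np.arctan2(Rm[1,1],Rm[0,1]);roll=-((yaw_y-cur+np.pi/2)%np.pi-np.pi/2)
    print("t",round(s["clock"],2),"shift",d.round(4),"roll",round(roll,4),"tilt",Rm[:,2].round(4))
E
python3 - <<'E'
from h import *
import cv2
yaw=.2336
go([.565,.055,.245],yaw); go([.545,.055,.245],yaw+np.pi/2)
for p in ([298.6,297.4],[310.6,345.6],[337.9,361.2]): print("purple",ground("scene",p,0).round(3))
arm.get_image("scene");arm.get_image("top")
M={}
for c in("scene","top"):
    M[c]=arm.silhouettes(c,"caddy")[0]["region"].astype(np.uint8);print(c,M[c].sum())
B=np.array([[x,y,z] for x in(-.052,.052) for y in(-.052,.052) for z in(0,.075)])
def g(x,each=False):
    o=[]
    for c in M:
        im=np.zeros((480,640),np.uint8);h=cv2.convexHull((proj(c,rt(x,B))[:,::-1]*16).round().astype(np.int32));cv2.fillConvexPoly(im,h,1,shift=4)
        o.append((im!=M[c]).sum()/M[c].sum())
    return o if each else sum(o)
from scipy.optimize import differential_evolution
q=differential_evolution(g,[(.45,.55),(-.36,-.26),(-.785,.785)],seed=0,maxiter=40);print("caddy",q.x,g(q.x,True))
E
```

```text
t 1.0 shift [ 0.5428 -0.4591  0.0007] roll -1.4107 tilt [ 0.e+00 -1.e-04 -1.e+00]
t 1.0 shift [ 0.5244 -0.4667  0.0007] roll 0.1601 tilt [ 0.e+00 -1.e-04 -1.e+00]
purple [0.68  0.009 0.   ]
purple [0.671 0.118 0.   ]
purple [0.73  0.174 0.   ]
scene 2259
top 2742Traceback (most recent call last):
  File "<stdin>", line 18, in <module>
    return fun(*args, **kwargs)
    ret = solver.solve()
    next(self)
    ~~~~^^^^^^
    energy = self.func(parameters)
    return self.f(x, *self.args)
           ~~~~~~^^^^^^^^^^^^^^^
  File "<stdin>", line 14, in g
  File "h.py", line 6, in proj
    k=cal or arm.get_calibration(c);T=np.array(k["pose"]);K=np.array(k["intrinsics"])
             ~~~~~~~~~~~~~~~~~~~^^^
ValueError: time passes only in moves, steps and waits
```

```bash
sed -i 's/^def proj/CAL={c:arm.get_calibration(c) for c in("scene","top")}\ndef proj/; s/k=cal or arm.get_calibration(c)/k=cal or CAL[c]/; s/k=arm.get_calibration(c);T/k=CAL[c];T/' h.py
python3 -m inch '0.036 -0.0306 0 -0.14 0.05; 0.072 -0.061 0 -0.28 0.05; 0.108 -0.092 0 -0.42 0.05; 0.144 -0.122 0 -0.56 0.05; 0.18 -0.153 0 -0.70 0.05'
python3 - <<'E'
from h import *
go([.565,.055,.245],.2336)
import cv2
arm.get_image("scene");arm.get_image("top")
M={c:arm.silhouettes(c,"caddy")[0]["region"].astype(np.uint8) for c in("scene","top")}
print({c:(int(M[c].sum()),(np.argwhere(M[c]).mean(0)).round(1).tolist()) for c in M})
B=np.array([[x,y,z] for x in(-.052,.052) for y in(-.052,.052) for z in(0,.075)])
def g(x,each=False):
    o=[]
    for c in M:
        im=np.zeros((480,640),np.uint8);h=cv2.convexHull((proj(c,rt(x,B))[:,::-1]*16).round().astype(np.int32));cv2.fillConvexPoly(im,h,1,shift=4)
        o.append((im!=M[c]).sum()/M[c].sum())
    return o if each else sum(o)
from scipy.optimize import differential_evolution
q=differential_evolution(g,[(.45,.55),(-.36,-.26),(-.785,.785)],seed=0,maxiter=40);print("caddy",q.x,g(q.x,True))
E
```

```text
clock: 1.7
position: [0.3479, -0.3651, 0.405]
ee_rot: [2.678, 1.641, 0.0]
force: [1.0, -0.5, -0.4]
width: 0.614
gripper_force: 0.0
t 1.7 shift [0.4729 0.0026 0.0008] roll -0.705 tilt [ 5.e-04 -7.e-04 -1.e+00]
{'scene': (2306, [203.5, 215.1]), 'top': (2674, [270.8, 452.6])}
caddy [ 0.49022493 -0.30374147  0.17946229] [np.float64(0.042497831743278404), np.float64(0.06282722513089005)]
```

```bash

python3 -m inch '0.047 0 0 -0.14 0.05; 0.094 0 0 -0.28 0.05; 0.141 0.001 0 -0.42 0.05; 0.188 0.001 0 -0.56 0.05; 0.235 0.001 0 -0.705 0.05'
python3 - <<'E'
from h import *
go([.565,.055,.245],.2336)
E
```

```text
clock: 2.4
position: [0.4566, -0.1588, 0.4048]
ee_rot: [1.952, 2.46, -0.001]
force: [0.8, -0.9, -0.0]
width: 0.547
gripper_force: 0.0
t 2.4 shift [0.1836 0.1541 0.0007] roll -0.0045 tilt [ 4.e-04 -8.e-04 -1.e+00]
```

```bash

python3 -m inch '0.037 0.031 0 -0.005 0.05; 0.074 0.062 0 -0.005 0.05; 0.11 0.093 0 -0.005 0.05; 0.147 0.123 0 -0.005 0.05; 0.184 0.154 0 -0.005 0.05'
python3 - <<'E'
from h import *
import cv2
cal=arm.get_calibration("wrist");im=arm.get_image("wrist");cv2.imwrite("pics/w.png",im[:,:,::-1])
go([.565,.055,.245],.2336)
print(np.round(cal["intrinsics"],1).tolist(),np.round(cal["pose"],3).tolist())
X=[.5291,.0495,.2336]
print("pred collars",proj("wrist",rt(X,COL),cal).round(0).tolist(),"tips",proj("wrist",rt(X,COL+[0,0,.11]),cal).round(0).tolist())
for q in("collar_1","antenna_1"): print(q,[(np.round(d["point"],0).tolist(),round(d["conf"],2)) for d in arm.place_of("wrist",q)])
for q in("antenna_1",):
  for d in arm.silhouettes("wrist",q):
    i=np.argwhere(d["region"]);print(round(d["conf"],2),np.round(d["point"]),i.min(0),i.max(0))
E
```

```text
clock: 2.9
position: [0.5659, 0.0551, 0.4045]
ee_rot: [1.954, 2.459, -0.001]
force: [0.8, -1.4, 0.5]
width: 0.542
gripper_force: 0.0
t 2.95 shift [-0.0078 -0.0047  0.0008] roll 0.0029 tilt [ 0.0026  0.0056 -1.    ]
[[371.6, 0.0, 315.3], [0.0, 371.6, 238.2], [0.0, 0.0, 1.0]] [[0.974, -0.216, -0.069, 0.547], [0.227, 0.928, 0.294, 0.135], [0.001, -0.302, 0.953, 0.383], [0.0, 0.0, 0.0, 1.0]]
pred collars [[301.0, 318.0], [242.0, 318.0], [175.0, 318.0], [105.0, 318.0]] tips [[367.0, 320.0], [292.0, 320.0], [199.0, 319.0], [96.0, 319.0]]
collar_1 [([105.0, 323.0], 0.94), ([177.0, 320.0], 0.83), ([300.0, 320.0], 0.8)]
antenna_1 [([168.0, 434.0], 0.98), ([108.0, 320.0], 0.9), ([172.0, 318.0], 0.85), ([237.0, 323.0], 0.83), ([288.0, 317.0], 0.75), ([265.0, 406.0], 0.74), ([131.0, 481.0], 0.74)]
0.93 [280. 414.] [259 398] [301 434]
0.9 [183. 464.] [163 431] [207 500]
0.8 [102. 319.] [ 83 307] [119 338]
0.79 [257. 319.] [229 305] [303 333]
0.78 [316. 318.] [292 305] [375 331]
0.68 [132. 520.] [119 475] [149 562]
0.64 [181. 322.] [161 307] [211 335]
```

View pics/w.png

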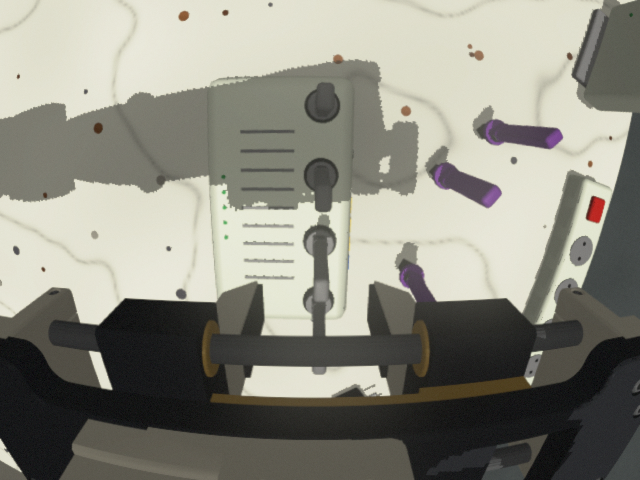

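The wrist view shows the four grey antennas in one column, with collars at about (105,322), (177,320), (242,319) and (300,319). The purple look-alikes are at (168,434), (131,481) and (265,406). I choose the grey ones standing in the black collars and will check that in a close crop.

```bash
cat >> h.py <<'E'
def st():
    s=arm.observe();u=np.array([np.cos(X[2]),np.sin(X[2])]);f=np.array(s["force"])
    print("t",round(s["clock"],2),"Frouter xyz",(f[:2]@u).round(2),(f[:2]@[-u[1],u[0]]).round(2),f[2].round(2))
E
python3 - <<'E'
from h import *
import cv2
im=cv2.imread("pics/w.png");cv2.imwrite("pics/crop.png",cv2.resize(im[60:330,190:510],None,fx=2,fy=2))
cal=arm.get_calibration("wrist")
C={"scene":[[251.1,299.7],[257.8,323],[258.7,352.5],[263.7,380.6]],"top":[[223.8,328.5],[236.9,299.5],[242.5,275.1],[249.1,244.6]]}
Wp=np.array([[300,319.],[242,319],[177,320],[105,322]])
f=lambda x:np.concatenate([(proj(c,rt(x,COL))-C[c]).ravel()*.5 for c in C]+[(proj("wrist",rt(x,COL),cal)-Wp).ravel()])
r=least_squares(f,[.53,.05,.23],loss="soft_l1");print("router",r.x,r.fun[-8:].round(1))
open("h.py","a").write(f"X={r.x.round(4).tolist()}\nPOS=rt(X,COL)\n")
P=rt(r.x,COL);print(P.round(4))
for k in (3,2): go([*P[k,:2],.245],r.x[2])
E
```

```text
router [0.52962441 0.05035134 0.22222787] [ 1.9 -0.5  0.1  0.5 -1.7  0.4  0.1 -0.6]
[[ 0.5898 -0.0345  0.046 ]
 [ 0.5757  0.028   0.046 ]
 [ 0.5616  0.0904  0.046 ]
 [ 0.5475  0.1528  0.046 ]]
t 3.1 shift [0.0992 0.0052 0.0001] roll 0.0101 tilt [-8.e-04 -2.e-04 -1.e+00]
t 3.1 shift [0.0352 0.0045 0.0001] roll 0.0101 tilt [-8.e-04 -2.e-04 -1.e+00]
```

View pics/crop.png

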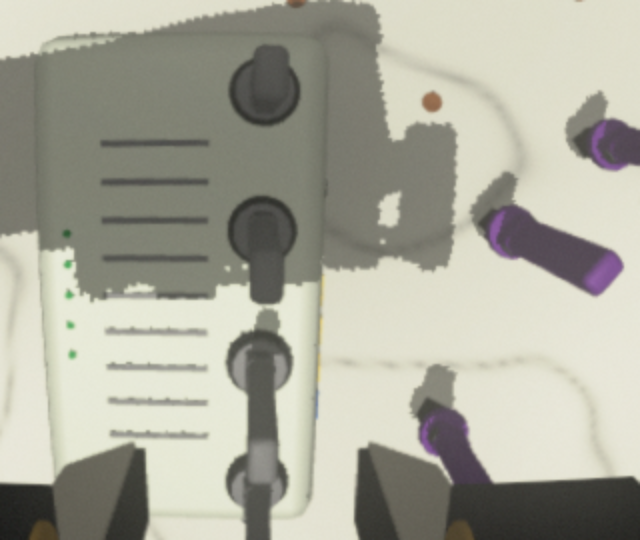

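The crop confirms four grey paddle antennas, in line, in the router's collars. The purple ones stand clear behind it. Starting with collar 4.

```bash

python3 -m inch '0.05 0.003 0 0.01 0.05; 0.099 0.005 0 0.01 0.05; 0.099 0.005 0.04 0.01 0.05; 0.099 0.005 0.08 0.01 0.05; 0.099 0.005 0.122 0.01 0.05'
python3 -m inch '0 0 0 0 0.05; 0 0 0 0 0.05' 5
python3 - <<'E'
from h import *
import cv2
go([*POS[3,:2],.122],X[2]);st()
im=arm.get_image("wrist");cv2.imwrite("pics/w2.png",im[:,:,::-1])
E
```

```text
clock: 3.6
position: [0.5472, 0.1502, 0.2818]
ee_rot: [1.964, 2.449, -0.0]
force: [0.2, -1.5, -0.4]
width: 0.544
gripper_force: 0.0
clock: 3.8
position: [0.5471, 0.1511, 0.2831]
ee_rot: [-1.964, -2.452, 0.003]
force: [0.3, -0.1, 1.0]
width: 0.541
gripper_force: 0.0
t 3.8 shift [0.0016 0.0008 0.0021] roll -0.0022 tilt [-0.0011 -0.0012 -1.    ]
t 3.8 Frouter xyz 0.27 -0.15 1.01
```

View pics/w2.png

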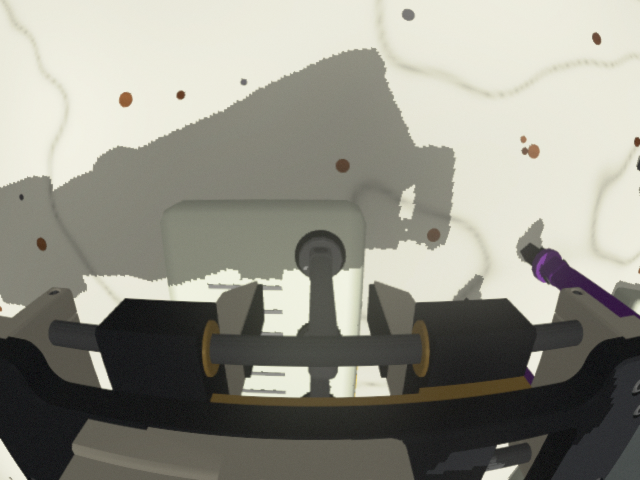

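The wrist view shows the blade at column 320, between pads centred near column 316, so it is about 1 mm off centre. I'll correct and close gently.

```bash

python3 -m inch '0.001 0.001 0 0 0.03; 0.001 0.001 0 0 0.02; 0.001 0.001 0 0 0.014;0.001 0.001 0 0 0.009;0.001 0.001 0 0 0.009' 5
python3 - <<'E'
from h import *
go([*POS[3,:2],.122],X[2]);st()
E
python3 -m inch '0.001 0 0 0 0.005; 0.001 0 0 0 0.005' 
python3 - <<'E'
from h import *
st()
E
```

```text
clock: 4.35
position: [0.5474, 0.1542, 0.283]
ee_rot: [1.96, 2.455, 0.0]
force: [-0.1, -0.2, 0.2]
width: 0.159
gripper_force: 0.0
t 4.35 shift [-0.0013 -0.0002  0.002 ] roll 0.0007 tilt [ 3.e-04 -0.e+00 -1.e+00]
t 4.35 Frouter xyz -0.13 -0.13 0.21
clock: 4.55
position: [0.5475, 0.1552, 0.2829]
ee_rot: [1.96, 2.454, 0.001]
force: [2.4, -0.8, 0.4]
width: 0.119
gripper_force: 5.0
t 4.55 Frouter xyz 2.17 -1.31 0.36
```

```bash

python3 -m inch '0 0.001 -0.0005 0 0.005; 0 0.001 -0.0005 0 0.005'
python3 -c "
from h import *
st()"
python3 -m inch '-0.001 0 0 0 0.005; -0.002 0 0 0 0.005; -0.002 0 0 0 0.005'
python3 -c "
from h import *
st()"
python3 -m inch '-0.001 0 0 0 0.005; -0.001 0 0 0 0.005'
python3 -c "
from h import *
st();go([*POS[3,:2],.122],X[2])"
```

```text
clock: 4.75
position: [0.5482, 0.1554, 0.2832]
ee_rot: [1.961, 2.455, 0.0]
force: [1.3, 0.0, -0.3]
width: 0.116
gripper_force: 5.0
t 4.75 Frouter xyz 1.31 -0.25 -0.28
clock: 5.05
position: [0.5486, 0.1536, 0.2833]
ee_rot: [-1.96, -2.455, -0.001]
force: [1.6, 0.8, -0.3]
width: 0.116
gripper_force: 5.0
t 5.05 Frouter xyz 1.76 0.44 -0.33
clock: 5.25
position: [0.5488, 0.1525, 0.2833]
ee_rot: [1.961, 2.455, 0.0]
force: [0.4, 1.3, -1.2]
width: 0.119
gripper_force: 5.0
t 5.25 Frouter xyz 0.71 1.17 -1.19
t 5.25 shift [ 0.0007 -0.0012  0.0023] roll 0.0007 tilt [ 2.e-04  2.e-04 -1.e+00]
```

```bash

for i in 1; do python3 -m inch '-0.001 0 0 0 0.005; -0.001 0 0 0 0.005'
python3 -c "
from h import *
st()"; done
python3 -m inch '-0.001 0 0 0 0.005; -0.001 0 0 0 0.005'
python3 -c "
from h import *
st();go([*POS[3,:2],.122],X[2])"
```

```text
clock: 5.45
position: [0.5491, 0.1514, 0.2833]
ee_rot: [1.961, 2.454, 0.0]
force: [1.5, 1.1, 0.3]
width: 0.124
gripper_force: 5.0
t 5.45 Frouter xyz 1.73 0.72 0.3
clock: 5.65
position: [0.5493, 0.1504, 0.2832]
ee_rot: [1.961, 2.454, 0.0]
force: [0.8, 2.0, -0.3]
width: 0.119
gripper_force: 5.0
t 5.65 Frouter xyz 1.22 1.73 -0.33
t 5.65 shift [ 0.0028 -0.0012  0.0022] roll 0.0005 tilt [ 1.e-04 -1.e-04 -1.e+00]
```

```bash

python3 -m inch '0 0 0 0 0.005; -0.001 0 0 0 0.005; -0.001 0 0 0 0.005' 12
python3 -c "
from h import *
st()"
python3 -m inch '-0.001 0 0 0 0.005; -0.001 0 0 0 0.005'
python3 -c "
from h import *
st();go([*POS[3,:2],.122],X[2])
import cv2
im=arm.get_image('wrist');cv2.imwrite('pics/w3.png',im[170:420,160:480,::-1])"
```

```text
clock: 5.95
position: [0.5495, 0.1497, 0.2833]
ee_rot: [-1.96, -2.455, -0.001]
force: [1.8, 1.5, 0.5]
width: 0.117
gripper_force: 12.0
t 5.95 Frouter xyz 2.05 1.12 0.49
clock: 6.15
position: [0.5497, 0.1486, 0.2833]
ee_rot: [1.961, 2.455, 0.0]
force: [2.1, 2.7, -0.3]
width: 0.121
gripper_force: 12.0
t 6.15 Frouter xyz 2.66 2.18 -0.32
t 6.15 shift [ 0.0047 -0.0013  0.0023] roll 0.0007 tilt [ 2.e-04  1.e-04 -1.e+00]
```

View pics/w3.png

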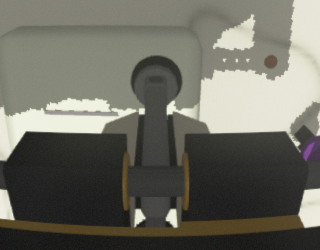

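```bash

python3 -m inch '-0.001 0 0 0 0.005; -0.001 0 0 0 0.005'
python3 -c "
from h import *
st()"
python3 -m inch '-0.001 0 0 0 0.005; -0.001 0 0 0 0.005'
python3 -c "
from h import *
st();go([*POS[3,:2],.122],X[2])"
```

```text
clock: 6.4
position: [0.5499, 0.1476, 0.2833]
ee_rot: [1.961, 2.455, 0.0]
force: [1.9, 3.8, -0.0]
width: 0.116
gripper_force: 12.0
t 6.4 Frouter xyz 2.69 3.25 -0.03
clock: 6.6
position: [0.5501, 0.1467, 0.2833]
ee_rot: [-1.961, -2.455, -0.0]
force: [2.5, 3.9, 0.2]
width: 0.122
gripper_force: 12.0
t 6.6 Frouter xyz 3.25 3.22 0.22
t 6.6 shift [ 0.0066 -0.0012  0.0023] roll 0.0008 tilt [ 2.e-04  2.e-04 -1.e+00]
```

```bash

python3 -c "
from h import *
import cv2
im=arm.get_image('wrist')[:,:,::-1];cv2.imwrite('pics/w4f.png',im);o=cv2.imread('pics/w2.png')
f=lambda a,r,c:cv2.convertScaleAbs(cv2.resize(a[r-45:r+45,c-45:c+45],(400,400),interpolation=cv2.INTER_CUBIC),alpha=2.2,beta=0)
cal=arm.get_calibration('wrist');p=proj('wrist',POS[3],cal)[0];print(p)
cv2.imwrite('pics/cmp.png',np.hstack([f(o,255,320),f(im,int(p[0])+3,320)]))"
```

```text
[248.59265288 313.04999665]
```

View pics/cmp.png

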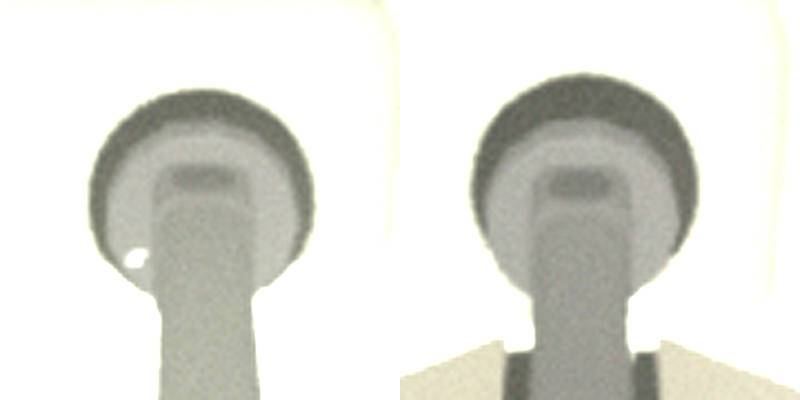

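```bash

python3 -m inch '0.002 0 0 0 0.046; 0.004 0 0 0 0.046; 0.006 0 0 0.14 0.046; 0.006 0 0 0.28 0.046; 0.006 0 0 0.42 0.046' 5
python3 -m inch '0 0 0 0.14 0.046; 0 0 0 0.28 0.046; 0 0 0 0.42 0.046; 0 0 0 0.56 0.046; 0 0 0 0.7 0.046'
python3 -m inch '0 0 0 0.14 0.046; 0 0 0 0.28 0.046; 0 0 0 0.42 0.046; 0 0 0 0.45 0.046'
python3 -c "
from h import *
st();go([*POS[3,:2],.122],X[2]+np.pi/2)"
```

```text
clock: 7.15
position: [0.5483, 0.1521, 0.2828]
ee_rot: [-2.435, -1.985, 0.003]
force: [-0.6, 0.7, 0.4]
width: 0.481
gripper_force: 0.0
clock: 7.65
position: [0.5483, 0.1521, 0.2829]
ee_rot: [2.968, 1.029, -0.003]
force: [0.2, -0.6, -0.5]
width: 0.504
gripper_force: 0.0
clock: 8.05
position: [0.5483, 0.1523, 0.283]
ee_rot: [3.122, 0.346, -0.002]
force: [-0.3, -0.2, -0.7]
width: 0.504
gripper_force: 0.0
t 8.05 Frouter xyz -0.35 -0.1 -0.7
t 8.05 shift [-0.0007 -0.0007  0.002 ] roll -0.0017 tilt [-0.0012 -0.001  -1.    ]
```

```bash

python3 -m inch '0 0 0 0 0.03; 0 0 0 0 0.022; 0 0 0 0 0.016; 0 0 0 0 0.012;0 0 0 0 0.012' 4
python3 -c "
from h import *
st();go([*POS[3,:2],.122],X[2]+np.pi/2)"
python3 -m inch '0 0.001 -0.0005 0 0.012; 0 0.002 -0.0005 0 0.012; 0 0.002 -0.0005 0 0.012'
python3 -c "
from h import *
st()"
```

```text
clock: 8.55
position: [0.5487, 0.1524, 0.2832]
ee_rot: [-3.122, -0.352, 0.0]
force: [-0.1, -0.8, -1.7]
width: 0.196
gripper_force: 4.0
t 8.55 Frouter xyz -0.28 -0.78 -1.67
t 8.55 shift [-0.0011 -0.0007  0.0022] roll 0.002 tilt [-1.e-04  0.e+00 -1.e+00]
clock: 8.85
position: [0.5492, 0.1507, 0.2838]
ee_rot: [-3.121, -0.351, -0.0]
force: [-0.5, 2.2, 0.6]
width: 0.202
gripper_force: 4.0
t 8.85 Frouter xyz 0.01 2.24 0.58
```

```bash

python3 -m inch '0 0.001 0 0 0.012; 0 0.001 0 0 0.012'
python3 -c "
from h import *
st()"
python3 -m inch '0 0.001 0 0 0.012; 0 0.001 0 0 0.012'
python3 -c "
from h import *
st();go([*POS[3,:2],.122],X[2]+np.pi/2)"
```

```text
clock: 9.05
position: [0.5495, 0.1496, 0.2838]
ee_rot: [-3.122, -0.351, -0.0]
force: [-0.8, 2.3, 0.4]
width: 0.206
gripper_force: 4.1
t 9.05 Frouter xyz -0.26 2.46 0.35
clock: 9.25
position: [0.5497, 0.1485, 0.2839]
ee_rot: [-3.122, -0.351, -0.001]
force: [-0.7, 1.6, 0.7]
width: 0.212
gripper_force: 4.1
t 9.25 Frouter xyz -0.35 1.69 0.71
t 9.25 shift [-0.0013 -0.0047  0.0029] roll 0.0015 tilt [ 4.e-04  1.e-04 -1.e+00]
```

```bash

python3 -c "
from h import *
import cv2
im=arm.get_image('wrist')[:,:,::-1];cv2.imwrite('pics/w5f.png',im)
cal=arm.get_calibration('wrist');print(proj('wrist',POS,cal))"
python3 -m inch '0 -0.001 0 0 0.012; 0 -0.003 0 0 0.012;0 -0.0045 0 0 0.012; 0 -0.0035 0 0 0.044; 0 -0.0035 0 0 0.044'
python3 -m inch '0 0 -0.05 0 0.044; 0 0.032 -0.06 0 0.044; 0 0.064 -0.05 0 0.044; 0 0.064 0 0 0.044; 0 0.064 0 0 0.044'
python3 -c "
from h import *
st();go([*POS[2,:2],.122],X[2]+np.pi/2)"
```

```text
[[257.67856694 567.2425989 ]
 [259.27493875 496.37209201]
 [260.42890249 407.84513944]
 [260.68036346 307.35348574]]
clock: 9.8
position: [0.5489, 0.1515, 0.2836]
ee_rot: [3.121, 0.35, -0.0]
force: [-0.6, 0.2, 0.3]
width: 0.318
gripper_force: 0.0
clock: 10.3
position: [0.5611, 0.0875, 0.2792]
ee_rot: [3.121, 0.347, -0.013]
force: [-1.6, 0.7, -1.3]
width: 0.481
gripper_force: 0.0
t 10.3 Frouter xyz -1.38 1.01 -1.27
t 10.3 shift [ 0.001  -0.0027 -0.0018] roll -0.0008 tilt [-0.0082 -0.0026 -1.    ]
```

```bash

python3 -m inch '0 -0.001 0 0 0.03; 0 -0.001 0 0 0.022; 0 -0.001 0 0 0.016; 0 -0.001 0 0 0.012;0 -0.001 -0.0005 0 0.012' 4
python3 -c "
from h import *
st();go([*POS[2,:2],.122],X[2]+np.pi/2)"
python3 -m inch '0 0.001 0 0 0.012; 0 0.002 0 0 0.012; 0 0.002 0 0 0.012'
python3 -c "
from h import *
st()"
python3 -m inch '0 0.001 0 0 0.012; 0 0.001 0 0 0.012'
python3 -c "
from h import *
st()"
python3 -m inch '0 0.001 0 0 0.012; 0 0.001 0 0 0.012'
python3 -c "
from h import *
st();go([*POS[2,:2],.122],X[2]+np.pi/2)"
```

```text
clock: 10.8
position: [0.5631, 0.0908, 0.2851]
ee_rot: [-3.122, -0.351, -0.002]
force: [-0.7, -0.1, 0.2]
width: 0.197
gripper_force: 4.0
t 10.8 Frouter xyz -0.74 0.02 0.2
t 10.8 shift [-0.0016  0.0001  0.0041] roll 0.002 tilt [ 1.5e-03  3.0e-04 -1.0e+00]
clock: 11.1
position: [0.5635, 0.0893, 0.285]
ee_rot: [-3.121, -0.351, -0.002]
force: [-0.5, 2.8, 6.0]
width: 0.199
gripper_force: 4.0
t 11.1 Frouter xyz 0.11 2.81 5.97
clock: 11.3
position: [0.5638, 0.0884, 0.2849]
ee_rot: [-3.121, -0.351, -0.002]
force: [0.3, 2.6, 5.2]
width: 0.205
gripper_force: 4.0
t 11.3 Frouter xyz 0.9 2.44 5.21
clock: 11.5
position: [0.564, 0.0874, 0.2849]
ee_rot: [-3.121, -0.351, -0.002]
force: [-0.5, 3.1, 6.1]
width: 0.211
gripper_force: 4.0
t 11.5 Frouter xyz 0.23 3.08 6.14
t 11.5 shift [-0.0017 -0.0035  0.0039] roll 0.0021 tilt [ 0.0013  0.0013 -1.    ]
```

```bash

python3 -m inch '0 -0.002 0 0 0.012; 0 -0.004 0 0 0.012; 0 -0.004 -0.001 0 0.012; 0 -0.004 -0.001 0 0.012'
python3 -c "
from h import *
st()"
python3 -m inch '0 0 -0.001 0 0.012; 0 0 -0.001 0 0.012'
python3 -c "
from h import *
st()"
python3 -m inch '0 0.001 0 0 0.012; 0 0.002 0 0 0.012; 0 0.002 0 0 0.012'
python3 -c "
from h import *
st()"
python3 -m inch '0 0.001 0 0 0.012; 0 0.002 0 0 0.012; 0 0.002 0 0 0.012'
python3 -c "
from h import *
st();go([*POS[2,:2],.122],X[2]+np.pi/2)
import cv2
cal=arm.get_calibration('wrist');cv2.imwrite('pics/w6f.png',arm.get_image('wrist')[:,:,::-1]);print(proj('wrist',POS,cal))"
```

```text
clock: 11.9
position: [0.5628, 0.0905, 0.2851]
ee_rot: [3.122, 0.351, -0.0]
force: [0.8, 0.2, 0.0]
width: 0.199
gripper_force: 4.0
t 11.9 Frouter xyz 0.82 0.04 0.04
clock: 12.1
position: [0.5627, 0.0905, 0.2861]
ee_rot: [3.122, 0.351, -0.001]
force: [-0.6, 0.5, 0.1]
width: 0.198
gripper_force: 4.0
t 12.1 Frouter xyz -0.5 0.65 0.1
clock: 12.4
position: [0.5632, 0.0883, 0.2861]
ee_rot: [3.122, 0.35, -0.0]
force: [-0.7, -0.3, -0.2]
width: 0.196
gripper_force: 4.0
t 12.4 Frouter xyz -0.7 -0.1 -0.15
clock: 12.7
position: [0.5637, 0.0864, 0.2862]
ee_rot: [3.122, 0.35, -0.0]
force: [-0.5, 0.6, 0.2]
width: 0.193
gripper_force: 4.0
t 12.7 Frouter xyz -0.32 0.72 0.18
t 12.7 shift [-0.0012 -0.0044  0.0052] roll 0.0013 tilt [-1.e-04 -2.e-04 -1.e+00]
[[257.8868447  495.20508202]
 [258.95973306 407.3535982 ]
 [259.20447736 307.79315023]
 [258.45238306 209.20850132]]
```

```bash

python3 -m inch '0 0.001 0 0 0.012; 0 0.001 0 0 0.012'
python3 -c "
from h import *
st()"
python3 -m inch '0 0.001 0 0 0.012; 0 0.001 0 0 0.012'
python3 -c "
from h import *
st();go([*POS[2,:2],.122],X[2]+np.pi/2)"
```

```text
clock: 12.95
position: [0.5639, 0.0857, 0.2862]
ee_rot: [-3.122, -0.351, 0.0]
force: [0.3, -0.2, -0.1]
width: 0.197
gripper_force: 4.0
t 12.95 Frouter xyz 0.27 -0.27 -0.13
clock: 13.15
position: [0.5642, 0.085, 0.2863]
ee_rot: [-3.121, -0.351, -0.0]
force: [0.6, 2.4, 0.6]
width: 0.201
gripper_force: 4.0
t 13.15 Frouter xyz 1.11 2.23 0.61
t 13.15 shift [-0.0013 -0.0059  0.0053] roll 0.0018 tilt [ 1.e-04  5.e-04 -1.e+00]
```

Antenna 3 slid freely about 5 mm to a hard stop, so it is loose. Firming the grip and testing the lift.

```bash

python3 -m inch '0 0.0005 0 0 0.012; 0 0.0005 0 0 0.012; 0 0.0005 -0.001 0 0.012; 0 0.0005 -0.002 0 0.012; 0 0.0005 -0.002 0 0.012' 12
python3 -c "
from h import *
st()"
python3 -m inch '0 0 -0.001 0 0.012; 0 0 -0.002 0 0.012; 0 0 -0.002 0 0.012'
python3 -c "
from h import *
st();go([*POS[2,:2],.122],X[2]+np.pi/2)"
```

```text
clock: 13.65
position: [0.564, 0.0848, 0.2881]
ee_rot: [-3.121, -0.351, 0.001]
force: [0.0, 5.6, -1.8]
width: 0.196
gripper_force: 12.0
t 13.65 Frouter xyz 1.25 5.41 -1.83
clock: 13.95
position: [0.564, 0.0847, 0.29]
ee_rot: [-3.121, -0.351, 0.001]
force: [0.2, 5.7, -1.6]
width: 0.194
gripper_force: 12.0
t 13.95 Frouter xyz 1.48 5.55 -1.61
t 13.95 shift [-0.0011 -0.0061  0.009 ] roll 0.002 tilt [-7.e-04  6.e-04 -1.e+00]
```

```bash

python3 -m inch '0 -0.0006 0 0 0.012; 0 -0.0006 -0.003 0 0.012; 0 -0.0006 -0.006 0 0.012; 0 -0.0006 -0.008 0 0.012'
python3 -c "
from h import *
st()"
python3 -m inch '0 0 -0.006 0 0.012; 0 0 -0.012 0 0.012; 0 0 -0.018 0 0.012; 0 0 -0.024 0 0.012;0 0 -0.03 0 0.012'
python3 -c "
from h import *
st();go([*POS[2,:2],.122],X[2]+np.pi/2)"
```

```text
clock: 14.35
position: [0.5641, 0.0849, 0.2985]
ee_rot: [-3.122, -0.351, -0.0]
force: [-0.0, 3.6, -3.1]
width: 0.195
gripper_force: 12.0
t 14.35 Frouter xyz 0.76 3.56 -3.11
clock: 14.85
position: [0.5644, 0.0839, 0.3291]
ee_rot: [3.121, 0.349, 0.001]
force: [-0.3, 0.2, -0.5]
width: 0.196
gripper_force: 12.0
t 14.85 Frouter xyz -0.24 0.21 -0.47
t 14.85 shift [-0.0014 -0.0071  0.0481] roll 0.0005 tilt [ 9.e-04 -1.e-03 -1.e+00]
```

```bash

python3 -m inch '0 0 -0.04 0 0.012; 0 0 -0.08 0 0.012; 0 0 -0.12 0 0.012; 0 0 -0.12 0 0.012'
python3 -c "
from h import *
st();c=[.490,-.304,.18]
A=rt(c,[.025,-.025,.285])[0];print(A);go(A,.18+np.pi/2)"
```

```text
clock: 15.25
position: [0.5653, 0.0845, 0.4546]
ee_rot: [-3.122, -0.349, -0.016]
force: [1.2, -0.5, -0.1]
width: 0.194
gripper_force: 12.0
t 15.25 Frouter xyz 1.01 -0.75 -0.1
[ 0.51907183 -0.32412035  0.285     ]
t 15.25 shift [-0.1355  0.3883  0.0095] roll 0.0429 tilt [ 0.01    0.0016 -0.9999]
```

```bash

python3 -m inch '-0.014 0.039 0 0 0.012; -0.028 0.078 0 0 0.012; -0.042 0.117 0 0.02 0.012; -0.056 0.156 0 0.03 0.012; -0.07 0.195 0 0.043 0.012'
python3 -m inch '-0.013 0.039 0 0 0.012; -0.026 0.078 0 0 0.012; -0.039 0.117 0 0 0.012; -0.052 0.156 0 0 0.012; -0.065 0.193 0 0 0.012'
python3 -m inch '0 0 0 0 0.012; 0 0 0 0 0.012'
python3 -c "
from h import *
import cv2
st();c=[.490,-.304,.18]
A=rt(c,[.025,-.025,.285])[0];go(A,.18+np.pi/2)
cal=arm.get_calibration('wrist');im=arm.get_image('wrist')
B=np.array([[x,y,.075] for x,y in((-.052,-.052),(-.052,.052),(.052,.052),(.052,-.052),(0,0))]);p=proj('wrist',rt(c,B),cal);print(p)
v=im[:,:,::-1].copy()
for q in p: cv2.circle(v,(int(q[1]),int(q[0])),3,(0,255,0),-1)
cv2.imwrite('pics/w7.png',v)"
```

```text
clock: 15.75
position: [0.5384, -0.123, 0.4482]
ee_rot: [3.128, 0.282, -0.0]
force: [0.7, -0.4, 0.3]
width: 0.192
gripper_force: 12.0
clock: 16.25
position: [0.509, -0.3246, 0.4481]
ee_rot: [3.128, 0.282, -0.001]
force: [0.1, 0.1, -1.0]
width: 0.196
gripper_force: 12.0
clock: 16.45
position: [0.5092, -0.3237, 0.4478]
ee_rot: [3.129, 0.279, -0.001]
force: [0.5, 0.8, 0.0]
width: 0.198
gripper_force: 12.0
t 16.45 Frouter xyz 0.62 0.68 0.02
t 16.45 shift [0.0097 0.0022 0.0038] roll -0.0022 tilt [-9.e-04 -1.e-04 -1.e+00]
[[273.33924667 343.46927025]
 [273.09225592 243.12061328]
 [172.89559424 237.27767705]
 [171.93335706 345.61554593]
 [224.58219402 291.80436324]]
```

View pics/w7.png

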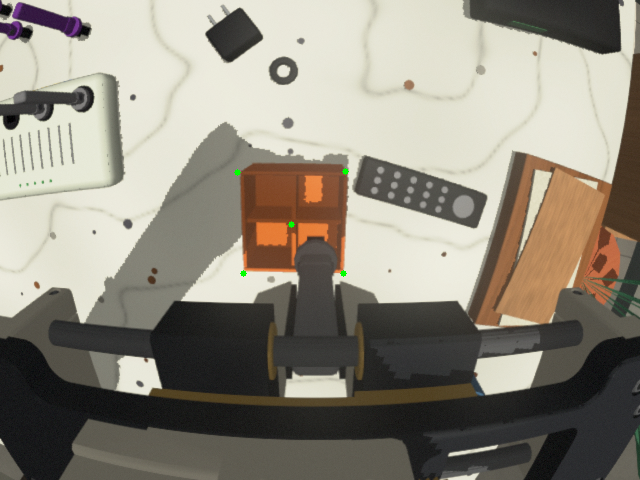

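The caddy matches the projected corners (243,273)–(345,172) to within about 2 px, with the antenna held above its right cells. Lowering it in.

```bash

python3 -m inch '0.01 0.003 0.03 0 0.012; 0.01 0.003 0.07 0 0.012; 0.01 0.003 0.11 0 0.012; 0.01 0.003 0.145 0 0.012; 0.01 0.003 0.165 0 0.012'
python3 -m inch '0 0 0 0 0.012; 0 0 0.003 0 0.012; 0 0 0.003 0 0.012'
python3 -c "
from h import *
st();go([.519,-.325,.113])"
python3 -m inch '0 0 0.003 0 0.012; 0 0 0.003 0 0.012'
python3 -c "
from h import *
st()"
```

```text
clock: 17.0
position: [0.5201, -0.3212, 0.2803]
ee_rot: [-3.126, -0.288, 0.004]
force: [-0.7, -0.3, -0.2]
width: 0.194
gripper_force: 12.0
clock: 17.3
position: [0.521, -0.3233, 0.2815]
ee_rot: [3.128, 0.285, 0.003]
force: [-0.4, -0.2, 0.0]
width: 0.199
gripper_force: 12.0
t 17.3 Frouter xyz -0.42 -0.12 0.02
t 17.3 shift [-0.0023  0.0013  0.0095] roll 0 tilt [ 1.9e-03 -8.0e-04 -1.0e+00]
clock: 17.5
position: [0.5205, -0.3236, 0.2779]
ee_rot: [3.128, 0.284, 0.002]
force: [-0.5, -0.2, -0.2]
width: 0.197
gripper_force: 12.0
t 17.5 Frouter xyz -0.57 -0.05 -0.19
```

```bash

python3 -m inch '0 0 0.002 0 0.012; 0 0 0.004 0 0.012; 0 0 0.004 0 0.012'
python3 -c "
from h import *
st()"
python3 -m inch '0 0 0.001 0 0.012; 0 0 0.002 0 0.012; 0 0 0.002 0 0.012'
python3 -c "
from h import *
st();go([.519,-.325,.113])"
```

```text
clock: 17.8
position: [0.5202, -0.3236, 0.273]
ee_rot: [-3.129, -0.283, 0.001]
force: [-0.1, 0.6, 0.0]
width: 0.194
gripper_force: 12.0
t 17.8 Frouter xyz 0.06 0.56 0.02
clock: 18.1
position: [0.5202, -0.3236, 0.2711]
ee_rot: [-3.129, -0.283, 0.0]
force: [0.1, -0.0, -0.7]
width: 0.194
gripper_force: 12.0
t 18.1 Frouter xyz 0.12 -0.05 -0.68
t 18.1 shift [-0.0015  0.0012 -0.0009] roll 0 tilt [-2.e-04  1.e-04 -1.e+00]
```

```bash

python3 -m inch '0 0 0.001 0 0.012; 0 0 0.002 0 0.012; 0 0 0.002 0 0.012'
python3 -c "
from h import *
st()"
python3 -m inch '0 0 0.001 0 0.012; 0 0 0.002 0 0.012; 0 0 0.002 0 0.012'
python3 -c "
from h import *
st();go([.519,-.325,.113])"
```

```text
clock: 18.4
position: [0.5208, -0.3235, 0.2705]
ee_rot: [3.128, 0.284, 0.003]
force: [-0.2, 1.6, 8.8]
width: 0.197
gripper_force: 12.0
t 18.4 Frouter xyz 0.15 1.65 8.82
clock: 18.7
position: [0.5215, -0.3233, 0.2694]
ee_rot: [3.128, 0.284, 0.006]
force: [-0.8, 3.7, 15.4]
width: 0.194
gripper_force: 12.0
t 18.7 Frouter xyz 0.04 3.81 15.38
t 18.7 shift [-0.0028  0.0012 -0.0026] roll 0 tilt [ 4.e-03 -7.e-04 -1.e+00]
```

```bash

python3 -m inch '0 0 -0.0025 0 0.012; 0 0 -0.0032 0 0.012; 0 0 -0.0032 0 0.03; 0 0 -0.0032 0 0.034; 0 0 -0.0032 0 0.034' 
python3 -m inch '0 0 -0.03 0 0.036; 0 0 -0.07 0 0.044; 0 0 -0.12 0 0.044; 0 0 -0.165 0 0.044; 0 0 -0.165 0 0.044'
python3 -c "
from h import *
import cv2
st();go([*POS[1,:2],.285],X[2]+np.pi/2)
v=arm.get_image('wrist')[:,:,::-1];s=arm.get_image('scene')[:,:,::-1]
cv2.imwrite('pics/w8.png',np.hstack([v[120:420,160:460],cv2.resize(s[150:290,170:410],None,fx=2,fy=2)[:280,:].copy() if 0 else cv2.resize(s[140:290,170:420],(500,300))]))"
```

```text
clock: 19.2
position: [0.5202, -0.3236, 0.2702]
ee_rot: [-3.129, -0.283, 0.001]
force: [-0.4, -0.5, -0.3]
width: 0.359
gripper_force: 0.0
clock: 19.7
position: [0.5213, -0.3244, 0.4423]
ee_rot: [3.123, 0.282, 0.015]
force: [0.4, -0.1, 0.6]
width: 0.481
gripper_force: 0.0
t 19.7 Frouter xyz 0.37 -0.22 0.64
t 19.7 shift [ 0.1167 -0.337  -0.0029] roll -0.0418 tilt [ 0.0099 -0.0051 -0.9999]
```

View pics/w8.png

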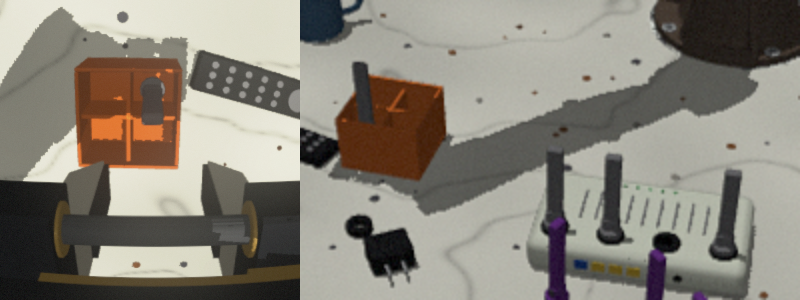

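The first antenna stands in the caddy's far-right cell and the other three are still in place. On to collar 2.

```bash

python3 -m inch '0.014 -0.042 0 0 0.044; 0.029 -0.084 0 0 0.044; 0.044 -0.126 0 -0.01 0.044; 0.058 -0.168 0 -0.02 0.044; 0.073 -0.21 0 -0.042 0.044'
python3 -m inch '0.015 -0.042 0 0 0.044; 0.031 -0.084 0 0 0.044; 0.045 -0.127 0 0 0.044;0.045 -0.127 0 0 0.044;0.045 -0.127 0 0 0.044'
python3 -c "
from h import *
st();go([*POS[1,:2],.124],X[2]+np.pi/2)"
```

```text
clock: 20.3
position: [0.5539, -0.1021, 0.4335]
ee_rot: [-3.121, -0.35, 0.005]
force: [0.5, -0.8, -0.1]
width: 0.477
gripper_force: 0.0
clock: 20.8
position: [0.5698, 0.0313, 0.4335]
ee_rot: [-3.122, -0.354, 0.005]
force: [1.1, -0.0, -0.4]
width: 0.483
gripper_force: 0.0
t 20.8 Frouter xyz 1.07 -0.25 -0.42
t 20.8 shift [0.0055 0.0045 0.1505] roll 0.0036 tilt [-3.3e-03 -3.0e-04 -1.0e+00]
```

```bash

python3 -m inch '0.006 0.004 0.04 0.003 0.044; 0.006 0.004 0.08 0.003 0.044; 0.006 0.004 0.12 0.003 0.044; 0.006 0.004 0.149 0.003 0.044; 0.006 0.004 0.149 0.003 0.044'
python3 -m inch '0 0 0 0 0.044; 0 0 0 0 0.044'
python3 -c "
from h import *
st();go([*POS[1,:2],.126],X[2]+np.pi/2)"
```

```text
clock: 21.3
position: [0.5748, 0.0253, 0.2817]
ee_rot: [3.122, 0.341, -0.014]
force: [-0.7, -0.1, -0.3]
width: 0.48
gripper_force: 0.0
clock: 21.5
position: [0.5776, 0.0267, 0.288]
ee_rot: [3.123, 0.343, 0.004]
force: [0.1, 0.1, 0.7]
width: 0.478
gripper_force: 0.0
t 21.5 Frouter xyz 0.13 0.12 0.72
t 21.5 shift [-0.0016 -0.0017  0.003 ] roll -0.0035 tilt [ 0.0024  0.     -1.    ]
```

```bash

python3 -m inch '0 -0.0015 0 -0.003 0.03; 0 -0.0015 0 -0.003 0.022; 0 -0.0015 0 -0.003 0.016; 0 -0.0015 0 -0.003 0.012;0 -0.0015 0 -0.003 0.012' 4
python3 -c "
from h import *
st();go([*POS[1,:2],.126],X[2]+np.pi/2)"
python3 -m inch '0 0 -0.001 0 0.012; 0 0 -0.001 0 0.012'
python3 -c "
from h import *
st()"
python3 -m inch '0 0.001 0 0 0.012; 0 0.002 0 0 0.012; 0 0.002 0 0 0.012'
python3 -c "
from h import *
st()"
python3 -m inch '0 0.001 0 0 0.012; 0 0.001 0 0 0.012'
python3 -c "
from h import *
st()
go([*POS[1,:2],.126],X[2]+np.pi/2)"
```

```text
clock: 22.0
position: [0.5768, 0.0286, 0.2868]
ee_rot: [3.122, 0.349, 0.001]
force: [0.7, -0.6, 3.3]
width: 0.197
gripper_force: 4.0
t 22.0 Frouter xyz 0.57 -0.76 3.29
t 22.0 shift [-0.0012  0.0004  0.0018] roll 0.0004 tilt [ 8.e-04 -3.e-04 -1.e+00]
clock: 22.2
position: [0.5766, 0.0286, 0.2874]
ee_rot: [3.122, 0.349, -0.0]
force: [0.8, -1.4, -0.4]
width: 0.194
gripper_force: 4.0
t 22.2 Frouter xyz 0.52 -1.51 -0.4
clock: 22.5
position: [0.577, 0.0268, 0.2873]
ee_rot: [-3.122, -0.349, 0.0]
force: [-0.5, 0.6, -0.2]
width: 0.196
gripper_force: 4.0
t 22.5 Frouter xyz -0.34 0.64 -0.22
clock: 22.7
position: [0.5773, 0.0258, 0.2874]
ee_rot: [3.122, 0.349, -0.0]
force: [0.6, 0.4, -0.4]
width: 0.193
gripper_force: 4.0
t 22.7 Frouter xyz 0.69 0.28 -0.43
t 22.7 shift [-0.0011 -0.0025  0.0024] roll 0.0004 tilt [-1.e-04 -1.e-04 -1.e+00]
```

```bash

python3 -m inch '0 0.001 0 0 0.012; 0 0.001 0 0 0.012'
python3 -c "
from h import *
st()"
python3 -m inch '0 0.001 0 0 0.012; 0 0.001 0 0 0.012'
python3 -c "
from h import *
st()"
python3 -m inch '0 0.001 0 0 0.012; 0 0.001 0 0 0.012'
python3 -c "
from h import *
st()
go([*POS[1,:2],.126],X[2]+np.pi/2)"
```

```text
clock: 22.9
position: [0.5775, 0.0247, 0.2874]
ee_rot: [3.122, 0.349, -0.0]
force: [-0.5, -0.2, -0.5]
width: 0.192
gripper_force: 4.0
t 22.9 Frouter xyz -0.51 -0.1 -0.49
clock: 23.1
position: [0.5777, 0.0237, 0.2874]
ee_rot: [3.122, 0.349, 0.0]
force: [-0.5, 0.5, -0.0]
width: 0.197
gripper_force: 4.0
t 23.1 Frouter xyz -0.39 0.65 -0.05
clock: 23.3
position: [0.5779, 0.0231, 0.2874]
ee_rot: [-3.122, -0.349, 0.0]
force: [0.1, 0.8, -0.2]
width: 0.192
gripper_force: 4.0
t 23.3 Frouter xyz 0.27 0.76 -0.18
t 23.3 shift [-0.0011 -0.0053  0.0024] roll 0.0006 tilt [-1.e-04  3.e-04 -1.e+00]
```

Antenna 2 also slides freely over about 5.5 mm, so it is the second loose one. Test lift.

```bash

python3 -m inch '0 0.0006 0 0 0.012; 0 0.0006 0 0 0.012; 0 0.0006 -0.001 0 0.012; 0 0.0006 -0.002 0 0.012; 0 0.0006 -0.002 0 0.012' 12
python3 -c "
from h import *
st()"
python3 -m inch '0 0 -0.001 0 0.012; 0 0 -0.002 0 0.012; 0 0 -0.002 0 0.012'
python3 -c "
from h import *
st();go([*POS[1,:2],.126],X[2]+np.pi/2)"
```

```text
clock: 23.8
position: [0.5779, 0.0228, 0.2894]
ee_rot: [-3.122, -0.35, 0.001]
force: [-1.9, 4.6, -1.4]
width: 0.193
gripper_force: 12.0
t 23.8 Frouter xyz -0.85 4.89 -1.42
clock: 24.1
position: [0.578, 0.0227, 0.2915]
ee_rot: [-3.122, -0.349, 0.0]
force: [-1.8, 4.4, -0.2]
width: 0.197
gripper_force: 12.0
t 24.1 Frouter xyz -0.82 4.69 -0.18
t 24.1 shift [-0.0011 -0.0057  0.0065] roll 0.0007 tilt [-1.e-04  3.e-04 -1.e+00]
```

```bash

python3 -m inch '0 -0.0005 0 0 0.012; 0 -0.0005 -0.003 0 0.012; 0 -0.0005 -0.006 0 0.012; 0 -0.0005 -0.008 0 0.012'
python3 -c "
from h import *
st()"
python3 -m inch '0 0 -0.006 0 0.012; 0 0 -0.012 0 0.012; 0 0 -0.018 0 0.012; 0 0 -0.024 0 0.012;0 0 -0.03 0 0.012'
python3 -c "
from h import *
st()"
python3 -m inch '0 0 -0.04 0 0.012; 0 0 -0.08 0 0.012; 0 0 -0.115 0 0.012; 0 0 -0.115 0 0.012'
python3 -c "
from h import *
st();c=[.490,-.305,.18]
A=rt(c,[-.025,.025,.285])[0];print(A);go(A,.18+np.pi/2)"
```

```text
clock: 24.5
position: [0.578, 0.0228, 0.2998]
ee_rot: [3.122, 0.349, 0.001]
force: [-0.6, 4.3, -2.8]
width: 0.195
gripper_force: 12.0
t 24.5 Frouter xyz 0.37 4.31 -2.78
clock: 25.0
position: [0.5782, 0.022, 0.3303]
ee_rot: [3.121, 0.348, 0.001]
force: [-0.2, 0.3, -1.2]
width: 0.199
gripper_force: 12.0
t 25.0 Frouter xyz -0.15 0.31 -1.22
clock: 25.4
position: [0.579, 0.0224, 0.4503]
ee_rot: [3.122, 0.348, 0.015]
force: [-0.3, 1.4, -0.2]
width: 0.193
gripper_force: 12.0
t 25.4 Frouter xyz -0.04 1.42 -0.19
[ 0.46092817 -0.28487965  0.285     ]
t 25.4 shift [-0.1829  0.2738  0.0051] roll 0.0419 tilt [ 9.5e-03  4.0e-04 -1.0e+00]
```

```bash

python3 -m inch '-0.026 0.039 0 0 0.012; -0.052 0.078 0 0 0.012; -0.078 0.117 0 0.01 0.012; -0.104 0.156 0 0.02 0.012; -0.13 0.195 0 0.042 0.012'
python3 -m inch '-0.026 0.039 0 0 0.012; -0.053 0.079 0 0 0.012; -0.053 0.079 0 0 0.012; -0.053 0.079 0 0 0.012'
python3 -c "
from h import *
st();go([.461,-.285,.119],.18+np.pi/2)"
```

```text
clock: 25.9
position: [0.4929, -0.1981, 0.4445]
ee_rot: [3.128, 0.282, 0.0]
force: [0.1, -0.2, -1.5]
width: 0.197
gripper_force: 12.0
clock: 26.3
position: [0.4553, -0.2847, 0.4444]
ee_rot: [3.129, 0.278, -0.001]
force: [0.6, 0.4, -0.2]
width: 0.198
gripper_force: 12.0
t 26.3 Frouter xyz 0.65 0.28 -0.16
t 26.3 shift [0.0056 0.0012 0.1664] roll -0.003 tilt [-3.e-04 -4.e-04 -1.e+00]
```

```bash

python3 -m inch '0.0055 0.001 0.04 0 0.012; 0.0055 0.001 0.08 0 0.012; 0.0055 0.001 0.12 0 0.012; 0.0055 0.001 0.155 0 0.012; 0.0055 0.001 0.155 0 0.012'
python3 -m inch '0 0 0.004 0 0.012; 0 0 0.006 0 0.012; 0 0 0.006 0 0.012'
python3 -c "
from h import *
st();go([.461,-.285,.114])"
python3 -m inch '0 0 0.002 0 0.012; 0 0 0.003 0 0.012; 0 0 0.003 0 0.012'
python3 -c "
from h import *
st();go([.461,-.285,.114])"
```

```text
clock: 26.8
position: [0.461, -0.2809, 0.2854]
ee_rot: [-3.124, -0.287, 0.011]
force: [-0.0, 0.2, 0.2]
width: 0.198
gripper_force: 12.0
clock: 27.1
position: [0.4626, -0.2833, 0.2849]
ee_rot: [3.127, 0.284, 0.004]
force: [0.0, 0.7, 0.2]
width: 0.196
gripper_force: 12.0
t 27.1 Frouter xyz 0.19 0.72 0.17
t 27.1 shift [-0.0019  0.0013  0.0119] roll 0 tilt [ 0.0024 -0.0011 -1.    ]
clock: 27.4
position: [0.4619, -0.2833, 0.2807]
ee_rot: [3.129, 0.283, 0.001]
force: [0.4, 0.5, -0.1]
width: 0.196
gripper_force: 12.0
t 27.4 Frouter xyz 0.47 0.36 -0.1
t 27.4 shift [-0.0011  0.0015  0.0077] roll 0 tilt [ 4.e-04 -2.e-04 -1.e+00]
```

```bash

python3 -m inch '0 0 0.003 0 0.012; 0 0 0.005 0 0.012; 0 0 0.006 0 0.012; 0 0 0.006 0 0.012'
python3 -c "
from h import *
st()"
python3 -m inch '0 0 0.001 0 0.012; 0 0 0.002 0 0.012; 0 0 0.002 0 0.012'
python3 -c "
from h import *
st();go([.461,-.285,.114])"
```

```text
clock: 27.8
position: [0.4618, -0.2832, 0.2741]
ee_rot: [-3.129, -0.283, 0.001]
force: [-0.0, -0.3, -0.8]
width: 0.193
gripper_force: 12.0
t 27.8 Frouter xyz -0.07 -0.25 -0.79
clock: 28.1
position: [0.462, -0.2833, 0.2728]
ee_rot: [3.129, 0.283, 0.001]
force: [-0.4, 1.3, 3.1]
width: 0.199
gripper_force: 12.0
t 28.1 Frouter xyz -0.11 1.4 3.1
t 28.1 shift [-0.0013  0.0015 -0.0002] roll 0 tilt [ 4.e-04 -1.e-04 -1.e+00]
```

```bash

python3 -m inch '0 0 -0.0007 0 0.012; 0 0 -0.0007 0 0.012; 0 0 -0.0007 0 0.03; 0 0 -0.0007 0 0.034; 0 0 -0.0007 0 0.034' 
python3 -m inch '0 0 -0.03 0 0.036; 0 0 -0.07 0 0.044; 0 0 -0.12 0 0.044; 0 0 -0.165 0 0.044; 0 0 -0.165 0 0.044'
python3 -m inch '-0.04 0.02 0 0 0.044; -0.08 0.04 0 0 0.044; -0.08 0.04 0 0 0.044; -0.08 0.04 0 0 0.044'
python3 -c "
from h import *
import cv2
st()
v=arm.get_image('wrist')[:,:,::-1];s=arm.get_image('scene')[:,:,::-1]
cv2.imwrite('pics/fin.png',np.hstack([cv2.resize(v[60:360,0:360],(360,300)),cv2.resize(s[170:290,185:401],(440,244))[:].copy() if 0 else cv2.resize(s[150:300,180:400],(440,300),interpolation=cv2.INTER_CUBIC)]))
T=rt(X,COL+[0,0,.11]);print(proj('scene',T)[[0,3]].round(1))
for d in arm.silhouettes('scene','antenna_1'):
    i=np.argwhere(d['region']);print(round(d['conf'],2),np.round(d['point']),i.min(0),i.max(0))"
```

```text
clock: 28.6
position: [0.4619, -0.2833, 0.2731]
ee_rot: [3.129, 0.283, 0.0]
force: [0.7, 0.1, -0.2]
width: 0.363
gripper_force: 0.0
clock: 29.1
position: [0.4629, -0.2841, 0.4446]
ee_rot: [3.123, 0.282, 0.015]
force: [-0.5, 0.3, -0.8]
width: 0.479
gripper_force: 0.0
clock: 29.5
position: [0.3895, -0.3376, 0.4381]
ee_rot: [-3.129, -0.279, -0.0]
force: [0.7, -0.2, 0.1]
width: 0.475
gripper_force: 0.0
t 29.5 Frouter xyz 0.69 -0.32 0.05
[[214.  296.5]
 [225.2 385.9]]
0.95 [249. 384.] [226 377] [267 389]
0.85 [233. 297.] [214 291] [253 302]
0.85 [277. 299.] [250 292] [300 303]
0.84 [291. 346.] [266 340] [316 351]
0.7 [317. 366.] [287 359] [339 373]
0.62 [185. 200.] [171 196] [201 206]
0.57 [181. 228.] [164 223] [195 232]
```

View pics/fin.png

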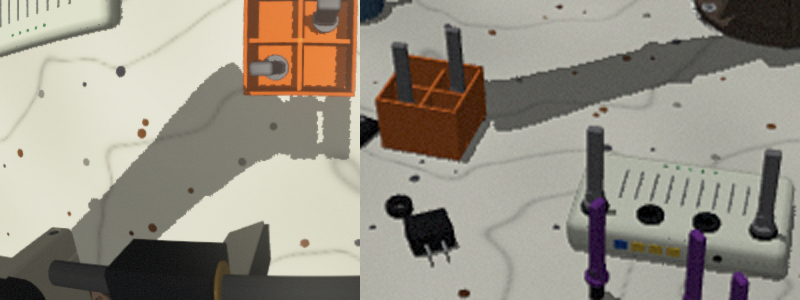

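Both loose antennas stand in the caddy, upper-left panel (270,68) and (325,15). Antennas 1 and 4 are seated as before: antenna 4's outline is within a pixel of where it started.

```bash
python3 -c "
from cell import arm
print(arm.sign_off())"
```

```text
the job is handed in; nothing more can be done
None
```

I handed the job in at about 30 s on the robot's clock: the loose antennas were those in collars 2 and 3, and both now stand stem down in the orange caddy; antenna 4 tilted instead of sliding when wiggled, antenna 1 I took as firm by elimination without wiggling it, and both still look seated.

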